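# Shut down the chocolate melter and uncover its hot pan

## Task

Shut down the chocolate melter for cleaning: press its round power key with the fingertips until it responds, without mashing it and without pressing the bar-shaped timer key. Then take the lid lifter from its rest, hook the hot lid by its loop, lift it off and carry it level to the round cork trivet, and set it down there gently, flat and centred. Unhook the lifter and put it back in its rest, crossbar down in both forks; never touch the lid with the gripper, and leave the tray, jar and bowl where they are.

Things in the scene. Friction and masses are not known exactly. Their poses are not given: they have to be found in the camera images.
- melter: White melter, fixed. Origin on the counter under the pan's centre; x points from control panel to pan, z up. Housing 300 x 190 mm, 50 mm high, from x = -200 to +100 mm; on it a round steel pan, outer diameter 156 mm, wall 8 mm, rim 90 mm above the counter. The control panel is the housing's top in front of the pan.
- power_top (a point): Centre of the top of the power key: round flat white membrane key, 38 mm across, on the melter at x = -160, y = +45 mm, its top 54.5 mm above the counter, 4.5 mm above the panel. Pressed straight down it travels at most 1 mm against a stiff spring and responds once 5 N or more is kept on it for 0.15 s; over 40 N breaks it.
- key_power: The same power key; origin at the centre of its underside, 3 mm below its top.
- key_timer: The timer key, not to be pressed: flat white bar, 22 x 50 mm (long along the melter's y), as high as the power key, on the melter at x = -160, y = -45 mm. Origin at the centre of its underside.
- lid: The hot steel lid, loose (280 to 460 g): origin and axes as lid_base.
- lid_base (a point): Centre of the hot lid's underside; z up, y along the loop's bar. A plug 116 mm across (z 0 to 10 mm) hangs loosely in the pan, a disc 164 mm across (z 10 to 18 mm) lies on the pan's rim; this point starts 80 mm above the counter. A rectangular wire loop stands on the disc (see lid_bar). The lid's yaw differs from the melter's.
- lid_bar (a point): Centre of the straight horizontal top bar of the lid's loop, 64 mm above lid_base; axes as the lid, bar along y. Wire 8 mm thick; the opening below the bar is 64 mm wide (y) and 42 mm high, down to the disc. The loop is the same from +x and -x and can be hooked from either.
- lifter: Lid lifter, loose, 250 g, C-shaped from the side. Origin: middle of its crossbar's underside; z up, y along the crossbar, x the way the hook points (C open to +x). Steel crossbar 10 x 124 x 10 mm with a grip block; an arm back to x = -30 mm, a shank (16 mm wide) down at x = -28 mm, and a foot, a shallow V 34 mm wide (y), forward to a tip at x = +25 mm. 75 mm free from foot up to arm.
- lifter_grip (a point): Centre of the lifter's wooden grip block, where to hold it: 20 mm (x) by 44 mm (y) by 40 mm (z), 12 mm above the crossbar's underside. Grasp from above, fingers on its +x and -x faces. Axes as the lifter, which balances when held upright here.
- lifter_saddle (a point): Lowest point of the V of the lifter's foot, on its upper face, straight below the grip centre by 112 mm: the lid's bar settles here when hooked. The foot's underside is 6 mm below this point, the tip at +x rises to 11 mm above it. Axes as the lifter.
- rest: The lifter's rest, fixed. Origin on the counter under its wooden base, 110 (x) x 130 (y) x 10 mm. Two steel uprights, 8 mm thick, at y = -48 and +48 mm end in forks that hold the crossbar along y: floor 135 mm up, about 23 mm wide, flared lips 16 mm high. The lifter hangs upright there, at first with its x along the rest's x, grip centre 147 mm above this origin; it may return either way round.
- trivet: Round cork trivet, 170 mm across, 15 mm thick, fixed to the counter. Origin on the counter under its centre. Trivet and rest stand on either side of the melter; which is left varies. A lid set on it has lid_base 15 mm above this origin, within 30 mm of its centre.
- tray: Bystander: white ceramic tray of chocolates, 100 x 190 mm, 30 mm high. Origin under its centre.
- jar: Bystander: amber glass jar with a steel cap, 72 mm across, 120 mm high. Origin under its centre.
- bowl: Bystander: white bowl, 90 mm across, 45 mm high. Origin under its centre.
Not all that is in view belongs to the job. Leave any blue, pink or purple look-alike of the lid alone.

How it is judged:
By the outcome, as a careful person would: the job done as asked, in the order asked, and still so for the second after the job is handed in, with the robot touching nothing.
It also fails if it takes over 72 s, if anything falls off the work surface, if the arm or the gripper's body presses on something with over 40 N, if the wrist force passes 120 N, or if a joint passes its speed limit or range.

## Robot

A 7-joint arm with a two-finger parallel gripper is mounted at the origin on the work surface. World frame = base frame: x ahead of the robot, y to its left, z up, the work surface at z = 0. Lengths are in m, angles in rad, forces in N, time in s.
With the tool pointing down it reaches from about 0.425 to 0.925 m from the base axis. Payload 6.8 kg.
Tool frame: the origin (TCP) lies at the very end of the fingers, on their centre line; the grasp point (between the pads) lies 19 mm behind it; z points along the fingers, y is the line along which they close (so a half turn about z gives the same grasp; the last joint's range is limited). The gripper opens to 85 mm and grips with 20 to 120 N. Pads are 22 mm wide; open, the fingers measure 114 mm over their backs; the gripper's body (76 mm by 85 mm) begins 54 mm behind the grasp point. The pads swing forward as they close: fully open they stand 13 mm farther back than shut.
Start: joints at [1.136, 0.477, 0.022, 1.555, -0.011, 1.109, -0.083], TCP at [0.217, -0.639, 0.231] pointing down, gripper open.
Joint ranges: [-2.96, 2.96], [-0.34, 2.1], [-1.41, 1.46], [0.24, 2.44], [-1.37, 4.51], [0.17, 1.92], [-2.96, 2.96]. Speed limits (rad/s): [2.39, 2.39, 3.14, 3.14, 3.14, 3.14, 3.14].

## Interface

Orientations are given as a rotation vector (axis times angle).
In Python, from bench import monitor, optics, r gives the robot as it stands.
- The arm moves only by the shell command python3 -m crank 'ROWS' [OPENING] [FORCE]. ROWS is JSON, a list of rows, each a list of 2 entries, a list of its own where there are three numbers: the shift along the tool's x, y, z in cm, then the turn, a rotation vector about the tool's x, y, z in rad. A call has 1 to 5 rows; each row shifts and turns the commanded pose from where the row before left it, along the tool's axes as they then stand; what a row does not reach is not made up. A row lasts 1/10 s, in which the tool goes at most 50 mm and 8.59 degrees, less where a joint would pass 70% of its speed; a pose out of reach is approached as far as the arm can. A call is refused whole if a number of a shift passes 5 or a number of a turn 0.15, either way. A call with a gripper value outside its range is refused whole. OPENING is the finger opening in cm, from 0 to 8.54, set as the call begins (- or left out, the last holds). The fingers move at their own pace and stop on an object; FORCE is the grip in N (left out, the last holds). Time passes only in rows, so rows that do not move let the fingers close. It gives the time, the measured TCP pose, the force, the opening and the grip force at its end, in the units of the state.
- monitor.get_obs(): the state, without advancing time (a new reading comes with each control period).
- optics.grab_frame(name): name is "scene" or "top" or "wrist"; returns (picture, depth): 420x560x3 uint8, red, green, blue; 420x560 float32, m along the optical axis (not along the pixel's ray), 0 where there is no reading.
- optics.camera_model(name): a dict with "vertical_fov" (degrees; the focal length in pixels is half the picture's height over the tangent of half this angle, whatever the lens; pixels are square), "cx", "cy" (the principal point, pixels), "R" (3x3) and "t" (3): a world point X has camera coordinates R X + t; the wrist camera has in their place "hand_eye" (4x4, takes a point from camera to tool coordinates, whose origin is the TCP and whose axes are the flange's). Camera axes: x right, y down, z forward; pixel columns grow to the right and rows downward; lengths in m; the calibration is good to about 2 mm. The wrist camera is an equidistant fisheye: a pixel r from the principal point sees the ray r / f radians off the axis. A picture is of the moment at which its call begins: read the wrist's pose just before it. camera_model takes no time and is no camera call.
- r.hand_in(): hands the job in; it is judged then, once.
The state is a dict: "clock": time; "joints": joint angles; "qvel": joint speeds; "tau": joint torques, N m; "tcp_pos": TCP position; "orientation": TCP orientation; "contact_force": force on the tool from outside, world axes, zero at the start; "moment": the same for the moment, N m; "grip_width": finger opening in m; "gripper_force": force on a finger pad.
Only numpy, scipy, OpenCV 4.12 (cv2) and the standard library are available. Lean on these libraries where they do the work, as an engineer would, in place of code of your own. Each camera call takes 0.05 s, during which the arm holds its last target. There are 200 camera calls.

## Working session

There is one attempt and no reset: what is moved stays moved. The work goes in short steps, Python scripts to look and compute and a shell command to move; the robot and the scene stay as the last step left them, time stands still between calls to the robot, and variables do not carry over. Pictures are saved under pics/ and viewed, at most 11 in all, crops included, and the job is handed in when it is done.

```bash
ls; mkdir -p pics; python3 - <<'E'
from bench import monitor, optics, r
import cv2,numpy as np
o=monitor.get_obs(); print(o)
for n in ("scene","top"):
    p,d=optics.grab_frame(n); cv2.imwrite(f"pics/{n}0.png",p[:,:,::-1]); np.savez(f"pics/{n}0.npz",p=p,d=d)
    print(optics.camera_model(n))
print(optics.camera_model("wrist"))
E
```

```text
pics
{'clock': 0.0, 'joints': array([ 1.13589198,  0.47780615,  0.02233192,  1.55645846, -0.01148738,
        1.10928545, -0.08311237]), 'qvel': array([ 0.00096659, -0.00088666,  0.00151771, -0.00123334,  0.00104191,
        0.0005072 ,  0.00155785]), 'tau': array([ 1.54082272e-04, -5.96450722e+01,  1.60795871e+00, -2.81197679e+01,
        1.24588565e-02,  9.44622239e-03,  2.44949200e-05]), 'tcp_pos': array([ 0.21648403, -0.63871787,  0.23031855]), 'orientation': array([-3.09798738e+00, -5.10806469e-01,  6.88788586e-04]), 'contact_force': array([ 1.0076073 ,  0.06397504, -0.11405951]), 'moment': array([0.0212012 , 0.0046913 , 0.01645981]), 'gripper_force': 0.0, 'grip_width': 0.08533146749762167}
{'vertical_fov': 56.31575652349094, 'cx': 278.72889965685096, 'cy': 206.69437502163305, 'R': array([[-0.01187099,  0.99973633, -0.01965599],
       [ 0.66893263, -0.00667103, -0.7432931 ],
       [-0.74322824, -0.02197216, -0.66867706]]), 't': array([ 0.08370159, -0.23632638,  1.47141873])}
{'vertical_fov': 45.83929786630537, 'cx': 280.4880900781878, 'cy': 210.75752101388036, 'R': array([[ 1.04303275e-02, -9.99943752e-01,  1.92398849e-03],
       [-9.90034807e-01, -1.05971567e-02, -1.40423581e-01],
       [ 1.40436071e-01, -4.40151632e-04, -9.90089651e-01]]), 't': array([-0.10837232,  0.532893  ,  1.68437713])}
{'vertical_fov': 65.70646984690485, 'cx': 274.6333562256473, 'cy': 207.0287819995683, 'hand_eye': array([[ 1.01053490e-03, -9.46727969e-01, -3.22032812e-01,
         8.24037773e-02],
       [ 9.99998128e-01,  1.48809378e-03, -1.23679012e-03,
        -6.28045920e-04],
       [ 1.65011883e-03, -3.22030959e-01,  9.46727700e-01,
        -1.40874818e-01],
       [ 0.00000000e+00,  0.00000000e+00,  0.00000000e+00,
         1.00000000e+00]])}
```

View pics/scene0.png

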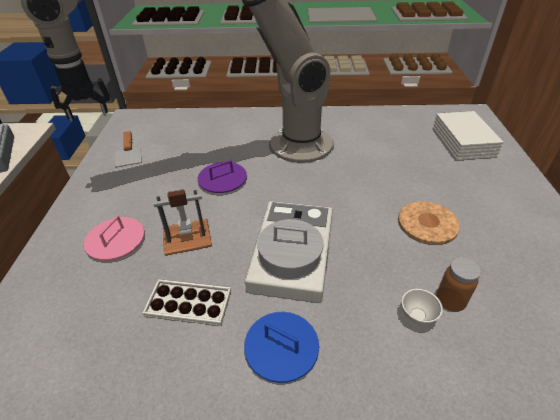

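View pics/top0.png

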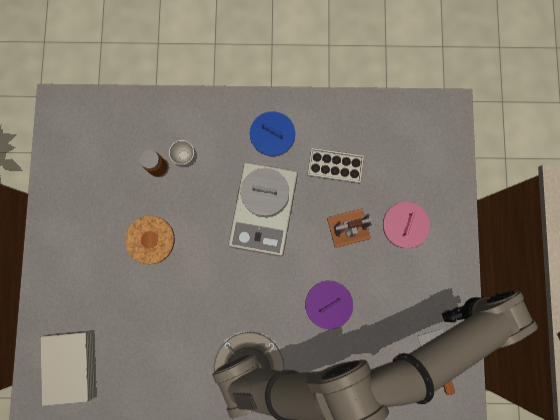

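The steel lid sits on the melter at scene (290,245), top (264,192). The look-alikes are blue at scene (282,345), pink at (115,238) and purple at (222,177). The round power key is at scene (315,213), top (244,237), and the bar timer key at scene (283,210), top (270,242). The lifter in its rest is at scene (185,220), top (350,228). The trivet is at scene (428,222), top (150,240). I choose the steel lid and the round key; one close crop will check both, along with the rest.

```bash
cat > h.py <<'E'
import numpy as np,cv2
from scipy.spatial.transform import Rotation as Ro
from bench import monitor, optics, r
def cloud(n,d):
    m=optics.camera_model(n); f=210/np.tan(np.radians(m["vertical_fov"])/2)
    v,u=np.mgrid[:420,:560].astype(float); x=(u-m["cx"])/f; y=(v-m["cy"])/f
    if n=="wrist":
        o=monitor.get_obs(); rr=np.hypot(x,y)+1e-9; k=np.tan(rr)/rr
        P=np.stack([x*k*d,y*k*d,d],-1); H=m["hand_eye"]
        P=P@H[:3,:3].T+H[:3,3]; return P@Ro.from_rotvec(o["orientation"]).as_matrix().T+o["tcp_pos"]
    P=np.stack([x*d,y*d,d],-1); return (P-m["t"])@m["R"]
def circ(P):
    A=np.c_[2*P[:,:2],np.ones(len(P))]; s=np.linalg.lstsq(A,(P[:,:2]**2).sum(1),rcond=None)[0]
    return s[0],s[1],np.sqrt(s[2]+s[0]**2+s[1]**2)
def shot(n,name):
    p,d=optics.grab_frame(n); C=cloud(n,d); C[d==0]=np.nan
    cv2.imwrite(f"pics/{name}.png",p[:,:,::-1]); np.savez(f"pics/{name}.npz",p=p,d=d,C=C); return p,d,C
E
python3 - <<'E'
from h import *
out=[]
for n in ("top","scene"):
    z=np.load(f"pics/{n}0.npz"); p,d=z["p"],z["d"]; C=cloud(n,d); C[d==0]=np.nan
    hsv=cv2.cvtColor(p,cv2.COLOR_RGB2HSV)
    v,u=np.mgrid[:420,:560]
    def box(c,w): return (abs(u-c[0])<w)&(abs(v-c[1])<w)
    cen=dict(top=dict(lid=(264,192),tri=(150,240),rest=(350,228)),scene=dict(lid=(290,245),tri=(428,222),rest=(185,225)))[n]
    def mer(m): # min enclosing circle / rect in metres
        P=C[m][:,:2]; P=P[np.isfinite(P[:,0])].astype(np.float32); return len(P),cv2.minEnclosingCircle(P),P.mean(0),cv2.minAreaRect(P)
    Z=C[...,2]
    print(n,"counter",np.nanmedian(Z[box((200,300),20)]))
    print("lid disc",mer(box(cen["lid"],45)&(abs(Z-.098)<.005)))
    print("loop",mer(box(cen["lid"],45)&(Z>.125)&(Z<.16)))
    print("trivet",mer(box(cen["tri"],38)&(Z>.010)&(Z<.02)&(hsv[...,1]>90)))
    print("rest base",mer(box(cen["rest"],40)&(Z>.006)&(Z<.014)&(hsv[...,1]>90)))
    print("rest bar",mer(box(cen["rest"],40)&(Z>.12)&(Z<.155)))
    print("housing",mer(box(cen["lid"],80)&(abs(Z-.05)<.008)))
    a=cen["lid"]; y0=a[1]-50; b=p[y0:y0+100,a[0]-50:a[0]+50]; e=cen["rest"]; q=p[e[1]-50:e[1]+50,e[0]-50:e[0]+50]
    out.append(np.hstack([cv2.resize(i,None,fx=3,fy=3,interpolation=cv2.INTER_CUBIC) for i in (b,q)]))
cv2.imwrite("pics/crop.png",np.vstack(out)[:,:,::-1])
E
```

```text
top counter 0.00045243982243445985
lid disc (1392, ((0.5916726589202881, -0.046971164643764496), 0.08230113238096237), array([ 0.5902901 , -0.04804523], dtype=float32), ((0.591002345085144, -0.04813259094953537), (0.1617690622806549, 0.15844638645648956), 0.49329257011413574))
loop (64, ((0.5900660157203674, -0.047911759465932846), 0.039956334978342056), array([ 0.5907922 , -0.04904823], dtype=float32), ((0.5911206007003784, -0.048075079917907715), (0.07970792800188065, 0.008277982473373413), 81.19722747802734))
trivet (1384, ((0.431584894657135, 0.35351699590682983), 0.0852731466293335), array([0.43135375, 0.35231376], dtype=float32), ((0.43195194005966187, 0.3534458875656128), (0.16458354890346527, 0.16697724163532257), 0.01618955098092556))
rest base (517, ((0.48943227529525757, -0.38010841608047485), 0.11348241567611694), array([ 0.47988814, -0.3413867 ], dtype=float32), ((0.4879918694496155, -0.38231849670410156), (0.11690158396959305, 0.216458261013031), 9.839336395263672))
rest bar (149, ((0.4854620695114136, -0.34080153703689575), 0.06292053312063217), array([ 0.4798563 , -0.
[... 1150 characters left out ...]
8664631843567, -0.3322843015193939), 0.14567266404628754), array([ 0.48780304, -0.3361904 ], dtype=float32), ((0.41223156452178955, -0.33591538667678833), (0.15062952041625977, 0.27764415740966797), 87.2008056640625))
rest bar (399, ((0.48319193720817566, -0.3399422764778137), 0.0619642399251461), array([ 0.48469543, -0.34101486], dtype=float32), ((0.47875967621803284, -0.3410823345184326), (0.03960521146655083, 0.12352079153060913), 14.424914360046387))
housing (3101, ((0.46673235297203064, -0.13607913255691528), 0.28489813208580017), array([ 0.5573917 , -0.03774589], dtype=float32), ((0.4407094419002533, -0.07363894581794739), (0.5585719347000122, 0.30130526423454285), 18.235729217529297))
```

View pics/crop.png

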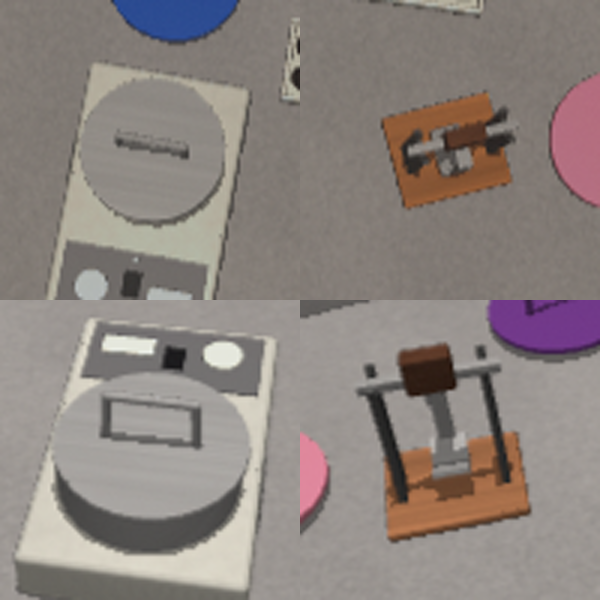

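```bash
python3 - <<'E'
from h import *
for n in ("top","scene"):
    z=np.load(f"pics/{n}0.npz"); p,d=z["p"],z["d"]; C=cloud(n,d); C[d==0]=np.nan
    hsv=cv2.cvtColor(p,cv2.COLOR_RGB2HSV); v,u=np.mgrid[:420,:560]; Z=C[...,2]
    for k,c in dict(top=dict(pow=(244,237),tim=(270,242)),scene=dict(pow=(315,213),tim=(283,210)))[n].items():
        m=(abs(u-c[0])<11)&(abs(v-c[1])<8)&(hsv[...,2]>170 if n=="top" else hsv[...,2]>195)
        nl,lab=cv2.connectedComponents(m.astype(np.uint8)); m=lab==lab[c[1],c[0]]
        P=C[m]; print(n,k,m.sum(),np.nanmean(P,0),cv2.minEnclosingCircle(P[:,:2].astype(np.float32)), hsv[c[1],c[0]])
    m=(abs(Z-.05)<.007)&(np.abs(C[...,0]-.54)<.22)&(np.abs(C[...,1]+.04)<.16)
    nl,lab,st,_=cv2.connectedComponentsWithStats(m.astype(np.uint8)); m=lab==1+st[1:,4].argmax()
    print("housing",m.sum(),cv2.minAreaRect(C[m][:,:2].astype(np.float32)))
    c,s=np.cos(np.radians(15)),np.sin(np.radians(15)); D=C-[.479,-.342,0]; X=D[...,0]*c+D[...,1]*s; Y=-D[...,0]*s+D[...,1]*c
    for a,b in ((.02,.032),(.032,.045),(.045,.06),(.06,.09),(.09,.12),(.13,.14),(.14,.15),(.15,.17)):
        m=(Z>a)&(Z<b)&(abs(X)<.06)&(abs(Y)<.03)
        if m.sum()>3: print(a,m.sum(),"X",np.percentile(X[m],[2,50,98]).round(3),"Y",np.percentile(Y[m],[2,50,98]).round(3))
E
```

```text
top pow 76 [0.44010057 0.02149581 0.05530251] ((0.4409589469432831, 0.02137022279202938), 0.01710880547761917) [ 72   7 182]
top tim 71 [ 0.42503936 -0.06763176  0.05496539] ((0.42217928171157837, -0.06646447628736496), 0.02382497303187847) [ 72   7 184]
housing 2561 ((0.5421521067619324, -0.040815502405166626), (0.19124974310398102, 0.30003783106803894), 80.38943481445312)
0.032 60 X [-0.028 -0.008  0.026] Y [-0.012  0.008  0.017]
0.045 15 X [-0.028  0.021  0.026] Y [-0.01   0.008  0.016]
0.09 33 X [-0.028 -0.019 -0.008] Y [-0.007  0.001  0.009]
0.14 19 X [-0.008 -0.001  0.007] Y [-0.029  0.022  0.029]
0.15 72 X [-0.008  0.002  0.012] Y [-0.022 -0.     0.022]
scene pow 90 [0.43965327 0.02152086 0.05434899] ((0.4405466914176941, 0.021990880370140076), 0.018329720944166183) [ 36  11 231]
scene tim 85 [ 0.42493231 -0.06725959  0.0544142 ] ((0.42536407709121704, -0.06674853712320328), 0.025040505453944206) [ 35  12 231]
housing 3045 ((0.5408381223678589, -0.04062412679195404), (0.19122661650180817, 0.3018967807292938), 80.26373291015625)
0.032 166 X [-0.028 -0.007  0.025] Y [-0.015  0.002  0.018]
0.045 30 X [-0.029 -0.026  0.023] Y [-0.008  0.001  0.012]
0.06 40 X [-0.029 -0.026 -0.023] Y [-0.007  0.001  0.009]
0.09 21 X [-0.017  0.003  0.005] Y [-0.005  0.003  0.009]
0.13 61 X [0.002 0.009 0.012] Y [-0.029 -0.001  0.024]
0.14 73 X [-0.004  0.009  0.012] Y [-0.028  0.002  0.029]
0.15 164 X [-0.009  0.007  0.011] Y [-0.02   0.002  0.022]
```

The crop confirms it: a steel lid with its loop on the pan, a round key at +y and a bar key at -y. The lifter hangs in its rest with the foot opening to +x at about 15°. Next I plan the approach to the power key.

```bash
cat >> h.py <<'E'
def tgt(yaw): # tool down, tool x at yaw deg
    a=np.radians(yaw); x=np.array([np.cos(a),np.sin(a),0]); z=np.array([0,0,-1.]); return np.c_[x,np.cross(z,x),z]
def plan(wps,R=None,p=None):
    o=monitor.get_obs(); p=np.array(o["tcp_pos"]) if p is None else np.array(p); R=Ro.from_rotvec(o["orientation"]).as_matrix() if R is None else R
    for x,y,z,yaw in wps:
        q=np.array([x,y,z]); T=tgt(yaw); rv=Ro.from_matrix(R.T@T).as_rotvec()
        n=int(np.ceil(max(np.abs(q-p).max()/.045,np.linalg.norm(rv)/.14,1))); print("->",x,y,z,yaw,"n",n); 
        rows=[]
        for i in range(n):
            d=np.round(R.T@((q-p)/(n-i))*100,2); rv=np.round(Ro.from_matrix(R.T@T).as_rotvec()/(n-i),3)
            rows.append([d.tolist(),rv.tolist()]); p=p+R@d/100; R=R@Ro.from_rotvec(rv).as_matrix()
        for i in range(0,n,5): print(str(rows[i:i+5]).replace(" ",""))
E
python3 -c "
from h import *
plan([(.43,-.34,.28,60),(.44,.0216,.15,81)])"
```

```text
-> 0.43 -0.34 0.28 60 n 7
[[[4.26,-3.06,-0.7],[-0.0,-0.0,-0.103]],[[4.55,-2.61,-0.7],[-0.0,-0.0,-0.103]],[[4.8,-2.13,-0.71],[-0.0,-0.0,-0.103]],[[4.99,-1.62,-0.7],[-0.0,-0.0,-0.103]],[[5.13,-1.11,-0.71],[-0.0,-0.0,-0.103]]]
[[[5.21,-0.57,-0.7],[-0.001,-0.0,-0.103]],[[5.25,-0.03,-0.71],[-0.0,-0.001,-0.102]]]
-> 0.44 0.0216 0.15 81 n 9
[[[3.53,-1.91,1.44],[-0.0,0.0,-0.041]],[[3.61,-1.77,1.45],[-0.0,0.0,-0.041]],[[3.68,-1.62,1.44],[-0.0,0.0,-0.041]],[[3.74,-1.46,1.45],[-0.0,0.0,-0.041]],[[3.8,-1.31,1.44],[-0.0,0.0,-0.041]]]
[[[3.85,-1.15,1.45],[-0.0,0.0,-0.04]],[[3.89,-1.0,1.44],[-0.0,0.0,-0.041]],[[3.93,-0.84,1.45],[-0.0,0.0,-0.04]],[[3.97,-0.68,1.44],[-0.0,0.0,-0.041]]]
```

```bash
sed -i 's#np.abs(q-p).max()/.045#np.linalg.norm(q-p)/.042#' h.py
python3 -m crank '[[[3.5,-2.5,-0.6],[0,0,-0.09]],[[3.7,-2.2,-0.6],[0,0,-0.09]],[[3.8,-1.9,-0.6],[0,0,-0.09]],[[4,-1.6,-0.6],[0,0,-0.09]],[[4.1,-1.2,-0.6],[0,0,-0.09]]]' 0 40 | tail -3
python3 -m crank '[[[4.2,-0.8,-0.6],[0,0,-0.09]],[[4.2,-0.4,-0.6],[0,0,-0.09]],[[4.2,0,-0.6],[0,0,-0.09]]]'
python3 -c "
from h import *
plan([(.44,.0216,.15,81)])"
```

```text
contact_force: [0.9, -0.1, 0.3]
grip_width: 0.0122
gripper_force: 0.0
clock: 0.9
tcp_pos: [0.4121, -0.3575, 0.2793]
orientation: [-2.718, -1.575, 0.001]
contact_force: [-0.2, -1.7, 0.7]
grip_width: -0.0
gripper_force: 0.0
-> 0.44 0.0216 0.15 81 n 10
[[[3.43,-1.64,1.29],[-0.0,0.0,-0.036]],[[3.48,-1.52,1.29],[-0.0,0.0,-0.036]],[[3.54,-1.39,1.29],[-0.0,0.0,-0.036]],[[3.58,-1.26,1.29],[-0.0,-0.0,-0.036]],[[3.63,-1.13,1.3],[-0.0,-0.0,-0.037]]]
[[[3.67,-1.0,1.29],[-0.0,-0.0,-0.036]],[[3.7,-0.87,1.3],[-0.0,-0.0,-0.037]],[[3.73,-0.73,1.29],[-0.0,-0.0,-0.036]],[[3.76,-0.59,1.3],[-0.0,-0.0,-0.037]],[[3.77,-0.45,1.29],[-0.001,-0.0,-0.036]]]
```

```bash

python3 -m crank '[[[3.4,-1.6,1.3],[0,0,-0.036]],[[3.5,-1.5,1.3],[0,0,-0.036]],[[3.5,-1.4,1.3],[0,0,-0.036]],[[3.6,-1.3,1.3],[0,0,-0.036]],[[3.6,-1.1,1.3],[0,0,-0.036]]]' >/dev/null
python3 -m crank '[[[3.7,-1,1.3],[0,0,-0.036]],[[3.7,-0.9,1.3],[0,0,-0.036]],[[3.7,-0.7,1.3],[0,0,-0.036]],[[3.2,-0.6,1.3],[0,0,-0.036]]]' > /dev/null
python3 -m crank '[[[0,0,0],[0,0,0]],[[0,0,0],[0,0,0]],[[0,0,0],[0,0,0]]]'
python3 -c "
from h import *
plan([(.44,.0216,.07,81)])
p,d,C=shot('wrist','w1')"
```

```text
clock: 2.1
tcp_pos: [0.437, -0.0253, 0.1624]
orientation: [2.434, 1.986, -0.0]
contact_force: [0.2, 0.0, -0.4]
grip_width: -0.0003
gripper_force: 0.0
-> 0.44 0.0216 0.07 81 n 3
[[[1.55,-0.22,3.08],[0.0,0.0,-0.015]],[[1.56,-0.19,3.08],[0.0,0.0,-0.015]],[[1.56,-0.17,3.08],[0.0,0.0,-0.015]]]
```

View pics/w1.png

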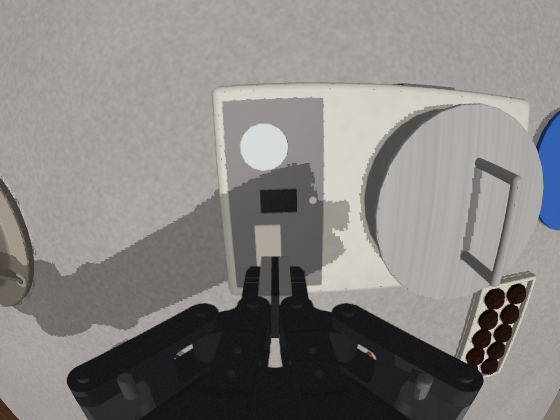

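The wrist view shows the round power key at (264,147), the timer bar at (268,243) beside the fingers, and the lid loop at (495,220).

```bash
python3 - <<'E'
from h import *
z=np.load("pics/w1.npz"); p,C=z["p"],z["C"]; v,u=np.mgrid[:420,:560]
m=(np.hypot(u-264,v-147)<30)&(p.min(-1)>185); P=C[m]; print(m.sum(),np.nanmean(P,0),cv2.minEnclosingCircle(P[:,:2].astype(np.float32)))
m=(u>350)&(C[...,2]>.135)&(C[...,2]<.16)&(C[...,0]>.5); P=C[m]; print("bar",m.sum(),np.nanmean(P,0),cv2.minAreaRect(P[:,:2].astype(np.float32)),np.nanpercentile(P[:,2],[5,50,95]))
m=(u>350)&(abs(C[...,2]-.098)<.004); P=C[m]; print("disc",cv2.minEnclosingCircle(P[:,:2].astype(np.float32)))
E
python3 -m crank '[[[2.3,-0.3,0],[0,0,-0.022]],[[2.4,-0.3,3],[0,0,-0.022]],[[0,0,3],[0,0,0]],[[0,0,2],[0,0,0]],[[0,0,0],[0,0,0]]]'
```

```text
1745 [0.43738392 0.02313732 0.05281002] ((0.4372537434101105, 0.022923091426491737), 0.018786435946822166)
bar 1354 [ 0.58628449 -0.04182081  0.1438869 ] ((0.586887001991272, -0.04535335674881935), (0.07962385565042496, 0.00845748744904995), 80.88977813720703) [0.13836022 0.14466199 0.14660745]
disc ((0.5877141952514648, -0.04569157958030701), 0.08232694119215012)
clock: 2.65
tcp_pos: [0.4383, 0.0218, 0.0805]
orientation: [-2.388, -2.038, 0.006]
contact_force: [-0.3, 0.3, -0.3]
grip_width: -0.0
gripper_force: 0.0
```

```bash
python3 -m crank '[[[0,0,1.2],[0,0,0]],[[0,0,0.8],[0,0,0]],[[0,0,0],[0,0,0]],[[0,0,0],[0,0,0]]]'
```

```text
clock: 3.05
tcp_pos: [0.4402, 0.0229, 0.0626]
orientation: [2.388, 2.041, 0.0]
contact_force: [-0.3, 0.7, 0.5]
grip_width: 0.0001
gripper_force: 0.0
```

```bash
python3 -m crank '[[[0,0,0.6],[0,0,0]],[[0,0,0],[0,0,0]]]' | grep -E 'tcp|force'; for i in 1 2; do python3 -m crank '[[[0,0,0.1],[0,0,0]],[[0,0,0],[0,0,0]]]'| grep -E 'tcp|contact'; done
```

```text
tcp_pos: [0.4398, 0.0229, 0.0561]
contact_force: [-0.3, -0.1, 0.5]
gripper_force: 0.0
tcp_pos: [0.4399, 0.0231, 0.0553]
contact_force: [0.1, 0.2, -0.6]
tcp_pos: [0.4401, 0.0231, 0.0544]
contact_force: [-0.2, -0.0, 1.2]
```

```bash
for i in 1 2; do python3 -m crank '[[[0,0,0.05],[0,0,0]],[[0,0,0],[0,0,0]]]'| grep -E 'tcp|contact'; done
```

```text
tcp_pos: [0.4401, 0.0231, 0.054]
contact_force: [-0.1, 0.7, 4.5]
tcp_pos: [0.4401, 0.0231, 0.0536]
contact_force: [-1.6, 0.3, 7.4]
```

```bash
python3 -m crank '[[[0,0,0.05],[0,0,0]],[[0,0,0],[0,0,0]],[[0,0,0],[0,0,0]],[[0,0,0],[0,0,0]]]'| grep -E 'tcp|contact'; python3 -c "
from h import *
p,d,C=shot('wrist','w2')
cv2.imwrite('pics/w2c.png',p[80:320,120:400,::-1])"
```

```text
tcp_pos: [0.4401, 0.0231, 0.0535]
contact_force: [-4.8, -0.2, 13.8]
```

View pics/w2c.png

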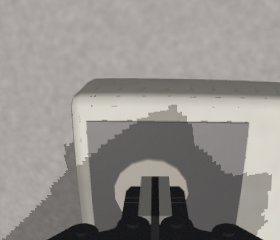

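The fingertips sit on the round key with 13.8 N held for more than 0.3 s. Next I retreat upward, check for the response and go to the rest.

```bash
python3 -m crank '[[[0,0,-1],[0,0,0]],[[0,0,-4],[0,0,0]],[[0,0,-4],[0,0,0]],[[0,0,-4],[0,0,0]],[[0,0,-4],[0,0,0]]]' 7 | grep -E 'clock|tcp'; python3 -m crank '[[[0,0,-2],[0,0,0]],[[0,0,0],[0,0,0]],[[0,0,0],[0,0,0]]]'| grep -E 'clock|tcp'; python3 -c "
from h import *
p,d,C=shot('scene','s1'); q=np.load('pics/scene0.npz')['p']
c=(slice(195,235),slice(255,345))
cv2.imwrite('pics/s1c.png',cv2.resize(np.vstack([q[c],p[c]]),None,fx=6,fy=6,interpolation=cv2.INTER_CUBIC)[:,:,::-1])
plan([(.46,-.34,.24,105)])"
```

```text
clock: 5.0
tcp_pos: [0.4394, 0.0231, 0.2246]
clock: 5.3
tcp_pos: [0.4396, 0.0229, 0.2427]
-> 0.46 -0.34 0.24 105 n 9
[[[-3.95,0.86,0.02],[-0.0,0.0,-0.046]],[[-3.98,0.67,0.02],[-0.0,0.0,-0.046]],[[-4.01,0.49,0.02],[-0.0,0.0,-0.047]],[[-4.03,0.3,0.02],[-0.0,0.0,-0.046]],[[-4.03,0.12,0.02],[-0.0,0.0,-0.047]]]
[[[-4.04,-0.07,0.02],[-0.0,-0.0,-0.046]],[[-4.03,-0.26,0.02],[-0.001,-0.0,-0.047]],[[-4.01,-0.45,0.03],[-0.0,-0.0,-0.046]],[[-3.98,-0.64,0.02],[-0.001,-0.0,-0.047]]]
```

View pics/s1c.png

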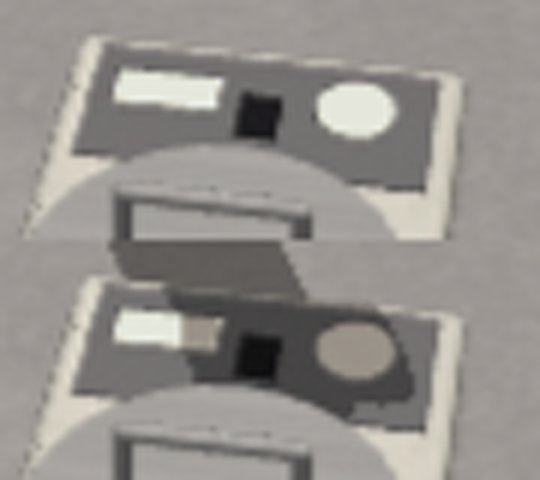

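The panel crop shows no visible change, because the key is now in the arm's shadow. The wrist view had a small indicator dot at (313,200), so I compare its colour before and after.

```bash
python3 - <<'E'
from h import *
z=np.load("pics/w1.npz"); X=np.nanmean(z["C"][199:202,312:315].reshape(-1,3),0); print(X,z["p"][198:203,311:316].reshape(5,5,3)[2])
p,d,C=shot("wrist","w3")
D=np.linalg.norm(C-X,axis=-1); m=D<.012; print(m.sum()); v,u=np.where(m)
c=p[v.min():v.max(),u.min():u.max()]; print(v.min(),u.min(),c.reshape(-1,3).max(0)); i=np.nanargmin(D); print(np.unravel_index(i,D.shape)); 
cc=c.astype(int); s=(cc.max(-1)-cc.min(-1)); print("sat",s.max(), c.reshape(-1,3)[s.argmax()])
w=z["p"][190:212,303:325].astype(int); s=(w.max(-1)-w.min(-1)); print("sat before",s.max(), w.reshape(-1,3)[s.argmax()])
E
```

```text
[ 0.46773563 -0.02802158  0.05050346] [[170 164 155]
 [171 164 155]
 [171 164 155]
 [170 163 155]
 [168 162 152]]
326
211 299 [168 162 153]
(np.int64(221), np.int64(309))
sat 16 [168 161 152]
sat before 17 [171 164 154]
```

The dot is the same colour before and after, so it isn't a lamp. The force record (at least 7 N, then 13.8 N, for about 0.5 s) meets the response condition. On to the lifter.

```bash
python3 -m crank '[[[-4,0.9,0],[0,0,-0.046]],[[-4,0.7,0],[0,0,-0.046]],[[-4,0.5,0],[0,0,-0.046]],[[-4,0.3,0],[0,0,-0.046]],[[-4,0.1,0],[0,0,-0.046]]]' >/dev/null; python3 -m crank '[[[-4,-0.1,0],[0,0,-0.046]],[[-4,-0.3,0],[0,0,-0.046]],[[-4,-0.5,0],[0,0,-0.046]],[[-4,-0.6,0],[0,0,-0.046]]]' >/dev/null;  python3 -m crank '[[[0,0,0],[0,0,0]],[[0,0,0],[0,0,0]],[[0,0,0],[0,0,0]]]'
python3 - <<'E'
from h import *
p,d,C=shot("wrist","w4"); Z=C[...,2]; v,u=np.mgrid[:420,:560]
near=(np.hypot(C[...,0]-.48,C[...,1]+.342)<.09)
hsv=cv2.cvtColor(p,cv2.COLOR_RGB2HSV)
for n,m in dict(block=near&(Z>.158)&(Z<.175)&(hsv[...,1]>60),bar=near&(Z>.138)&(Z<.155),base=near&(Z>.004)&(Z<.016)&(hsv[...,1]>80)).items():
    if m.sum()>5: P=C[m]; print(n,m.sum(),np.nanmean(P,0).round(4),np.round(np.array(sum([list(np.atleast_1d(k)) for k in cv2.minAreaRect(P[:,:2].astype(np.float32))],[])),4))
cv2.imwrite("pics/w4.png",p[:,:,::-1])
E
```

```text
clock: 6.6
tcp_pos: [0.4599, -0.3375, 0.2417]
orientation: [-1.914, -2.488, -0.001]
contact_force: [0.1, -0.5, 0.8]
grip_width: 0.0699
gripper_force: 0.0
block 1525 [ 0.4763 -0.337   0.165 ] [ 0.4772 -0.3387  0.0199  0.043  15.5394]
bar 1867 [ 0.4747 -0.3298  0.1447] [ 0.4778 -0.339   0.0394  0.1236 15.2362]
base 5200 [ 0.4736 -0.3293  0.0085] [ 0.4777 -0.3387  0.1093  0.1279 14.9259]
```

View pics/w4.png

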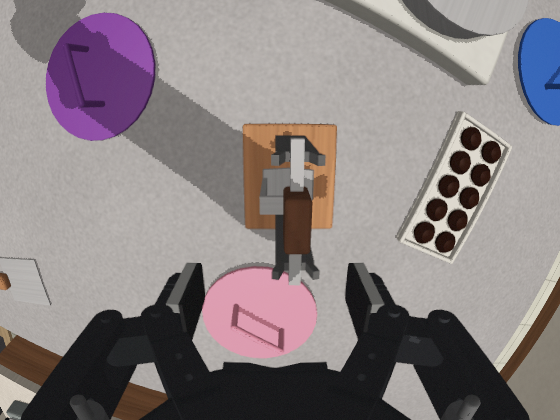

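The wrist view shows the brown grip block at (297,222), its crossbar in both forks, the foot to the left-rear and the fingers straddling in line. I check the height of the arm top and plan the grasp.

```bash
python3 - <<'E'
from h import *
z=np.load("pics/w4.npz"); C=z["C"]; Z=C[...,2]
c,s=np.cos(np.radians(15)),np.sin(np.radians(15)); D=C-[.4777,-.3388,0]; X=D[...,0]*c+D[...,1]*s; Y=-D[...,0]*s+D[...,1]*c
for a in np.arange(-.04,.03,.006):
    m=(X>a)&(X<a+.006)&(abs(Y)<.025)&(Z>.02)
    if m.sum(): print(round(a,3),m.sum(),np.percentile(Z[m],[2,50,98]).round(3))
plan([(.4785,-.3405,.132,105)])
E
```

```text
-0.04 894 [0.317 0.327 0.338]
-0.034 897 [0.041 0.321 0.338]
-0.028 1507 [0.039 0.322 0.335]
-0.022 1475 [0.038 0.324 0.334]
-0.016 1603 [0.036 0.323 0.335]
-0.01 1728 [0.035 0.317 0.335]
-0.004 1301 [0.034 0.315 0.336]
0.002 1694 [0.145 0.322 0.336]
0.008 1512 [0.163 0.323 0.337]
0.014 2230 [0.041 0.281 0.336]
0.02 1248 [0.042 0.287 0.312]
0.026 974 [0.258 0.296 0.336]
-> 0.4785 -0.3405 0.132 105 n 3
[[[-0.26,0.57,3.67],[-0.0,-0.001,-0.001]],[[-0.26,0.57,3.67],[-0.0,-0.0,-0.0]],[[-0.26,0.56,3.66],[-0.001,-0.001,-0.001]]]
```

```bash
python3 -m crank '[[[-0.4,0.85,0],[0,0,0]],[[-0.4,0.85,3.5],[0,0,0]],[[0,0,3.5],[0,0,0]],[[0,0,2.5],[0,0,0]],[[0,0,0],[0,0,0]]]'
python3 -m crank '[[[0,0,1.4],[0,0,0]],[[0,0,0],[0,0,0]],[[0,0,0],[0,0,0]]]'
```

```text
clock: 7.15
tcp_pos: [0.477, -0.3405, 0.1444]
orientation: [-1.911, -2.485, 0.0]
contact_force: [0.4, 1.0, -0.1]
grip_width: 0.0702
gripper_force: 0.0
clock: 7.45
tcp_pos: [0.4791, -0.3429, 0.1347]
orientation: [1.916, 2.488, 0.0]
contact_force: [0.1, 0.4, -0.3]
grip_width: 0.0699
gripper_force: 0.0
```

```bash
python3 -m crank '[[[0.2,0,0.3],[0,0,0]],[[0,0,0],[0,0,0]],[[0,0,0],[0,0,0]],[[0,0,0],[0,0,0]],[[0,0,0],[0,0,0]]]' 1 70
python3 -m crank '[[[0,0,0],[0,0,0]],[[0,0,0],[0,0,0]],[[0,0,0],[0,0,0]]]'
```

```text
clock: 7.95
tcp_pos: [0.4782, -0.3409, 0.1313]
orientation: [1.917, 2.488, 0.0]
contact_force: [0.1, 0.6, 4.2]
grip_width: 0.0191
gripper_force: 68.4
clock: 8.25
tcp_pos: [0.4782, -0.3409, 0.1313]
orientation: [1.917, 2.488, -0.0]
contact_force: [-1.2, 0.2, 5.3]
grip_width: 0.0193
gripper_force: 68.6
```

The lifter is gripped. I raise it straight out of the forks, then carry it to behind the loop.

```bash
python3 -m crank '[[[0,0,-1],[0,0,0]],[[0,0,-3],[0,0,0]],[[0,0,-4],[0,0,0]],[[0,0,-4],[0,0,0]],[[0,0,-3.5],[0,0,0]]]' |grep -E 'tcp|force'
python3 -m crank '[[[0,0,-1],[0,0,0]],[[0,0,0],[0,0,0]],[[0,0,0],[0,0,0]]]'
python3 -c "
from h import *
plan([(.53,-.0376,.29,81),(.53,-.0376,.213,81)])"
```

```text
tcp_pos: [0.4777, -0.3406, 0.2878]
contact_force: [0.5, -0.8, -2.4]
gripper_force: 68.5
clock: 9.05
tcp_pos: [0.4769, -0.3403, 0.2938]
orientation: [-1.915, -2.486, 0.001]
contact_force: [-0.8, -0.5, -3.2]
grip_width: 0.019
gripper_force: 68.8
-> 0.53 -0.0376 0.29 81 n 8
[[[3.49,1.61,0.05],[-0.0,-0.0,0.052]],[[3.57,1.42,0.05],[-0.0,-0.0,0.052]],[[3.64,1.24,0.05],[-0.0,-0.0,0.052]],[[3.7,1.05,0.05],[-0.001,-0.0,0.052]],[[3.74,0.85,0.06],[-0.0,-0.0,0.052]]]
[[[3.79,0.65,0.05],[-0.001,-0.0,0.052]],[[3.81,0.46,0.06],[-0.0,-0.001,0.052]],[[3.83,0.26,0.05],[-0.001,-0.0,0.051]]]
-> 0.53 -0.0376 0.213 81 n 2
[[[-0.0,-0.0,3.85],[0.0,-0.0,0.0]],[[-0.0,-0.0,3.85],[0.0,-0.0,0.0]]]
```

```bash
python3 -m crank '[[[3.5,1.6,0],[0,0,0.052]],[[3.6,1.4,0],[0,0,0.052]],[[3.6,1.2,0],[0,0,0.052]],[[3.7,1.1,0],[0,0,0.052]],[[3.7,0.9,0],[0,0,0.052]]]' >/dev/null
python3 -m crank '[[[3.8,0.7,0],[0,0,0.052]],[[3.8,0.5,0],[0,0,0.052]],[[3.2,0.3,0.1],[0,0,0.052]],[[0.6,0,0],[0,0,0]],[[0,0,0],[0,0,0]]]' >/dev/null
python3 -m crank '[[[0,0,0],[0,0,0]],[[0,0,0],[0,0,0]],[[0,0,0],[0,0,0]]]'
python3 -c "
from h import *
plan([(.53,-.0376,.213,81)])
p,d,C=shot('wrist','w5')"
```

```text
clock: 10.35
tcp_pos: [0.5326, -0.0404, 0.2944]
orientation: [-2.392, -2.036, 0.001]
contact_force: [0.5, -0.6, -3.2]
grip_width: 0.0196
gripper_force: 68.6
-> 0.53 -0.0376 0.213 81 n 2
[[[0.12,-0.15,4.07],[-0.0,0.0,-0.002]],[[0.12,-0.15,4.07],[-0.001,0.0,-0.001]]]
```

View pics/w5.png

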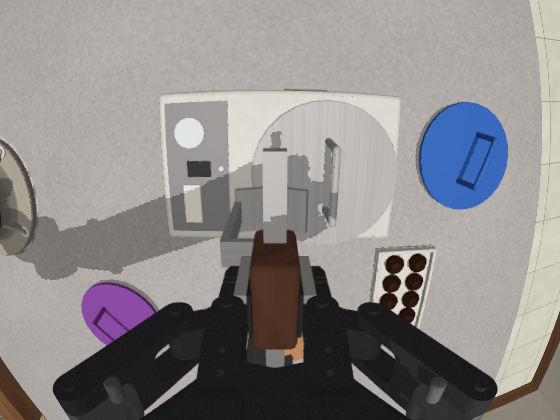

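The lifter hangs upright in the grip, crossbar at (275,195), foot at (275,225). The lid's bar is ahead at (335,180), and the two look parallel. I measure the lifter against the bar in this one picture.

```bash
python3 - <<'E'
from h import *
z=np.load("pics/w5.npz"); C=z["C"]; o=monitor.get_obs(); v,u=np.mgrid[:420,:560]
a=np.radians(-9); c,s=np.cos(a),np.sin(a); D=C-o["tcp_pos"]
X=D[...,0]*c+D[...,1]*s; Y=-D[...,0]*s+D[...,1]*c; Z=C[...,2]
L=np.dstack([X,Y,Z])
def rep(n,m):
    P=L[m]; print(n,m.sum(),"x",np.percentile(P[:,0],[2,50,98]).round(4),"y",np.percentile(P[:,1],[2,50,98]).round(4),"z",np.percentile(P[:,2],[2,50,98]).round(4),np.round(cv2.minAreaRect(P[:,:2].astype(np.float32))[2],1))
rep("bar",(u>315)&(u<350)&(v>125)&(v<240)&(Z>.139)&(Z<.155))
rep("disc",(u>230)&(u<400)&(v<245)&(abs(Z-.098)<.005))
rep("cross",(u>255)&(u<295)&(v>140)&(v<232)&(Z>.29)&(Z<.33))
rep("foot",(u>215)&(u<315)&(v>180)&(v<262)&(Z>.175)&(Z<.24))
rep("tip",(u>285)&(u<315)&(v>180)&(v<262)&(Z>.175)&(Z<.24))
E
```

```text
bar 659 x [0.0512 0.0543 0.0586] y [-0.0325  0.0089  0.0422] z [0.1418 0.1455 0.1473] 88.8
disc 12727 x [-0.0185  0.065   0.1284] y [-0.0692  0.0181  0.0787] z [0.0947 0.0963 0.0978] 38.7
cross 2065 x [-0.0057 -0.0009  0.0041] y [0.0285 0.0472 0.0633] z [0.2985 0.3065 0.3078] 88.6
foot 2166 x [-0.0303 -0.0136  0.0232] y [-0.0144  0.0041  0.0181] z [0.1982 0.2024 0.2351] 0.2
tip 895 x [0.0085 0.0161 0.0238] y [-0.0144  0.0028  0.018 ] z [0.1998 0.2036 0.2072] 0.3
```

```bash
python3 -m crank '[[[0.15,0,2.5],[0,0,0]],[[0.15,0,3],[0,0,0]],[[0,0,2.5],[0,0,0]],[[0,0,0.1],[0,0,0]],[[0,0,0],[0,0,0]]]' |grep -E 'tcp|force'
python3 -m crank '[[[0,0,0],[0,0,0]],[[0,0,0],[0,0,0]]]'|grep -E 'tcp|force|orient'
python3 -c "
from h import *
p,d,C=shot('wrist','w6')
c=C; o=monitor.get_obs()
Z=C[...,2]; D=C-o['tcp_pos']; a=np.radians(-9); X=D[...,0]*np.cos(a)+D[...,1]*np.sin(a); Y=-D[...,0]*np.sin(a)+D[...,1]*np.cos(a)
m=(X>.03)&(X<.09)&(abs(Y)<.06)&(Z>.125)&(Z<.155); print(np.percentile(X[m],[2,50,98]),np.percentile(Y[m],[0,2,50,98,100]))
m=(abs(X)<.03)&(abs(Y)<.025)&(Z>.1)&(Z<.135); print(np.percentile(X[m],[2,50,98]),np.percentile(Y[m],[0,2,50,98,100]),np.percentile(Z[m],[2,98]))
"
```

```text
tcp_pos: [0.5335, -0.0363, 0.2141]
contact_force: [-0.0, -0.3, -1.6]
gripper_force: 68.7
tcp_pos: [0.5344, -0.036, 0.2154]
orientation: [2.389, 2.037, 0.003]
contact_force: [0.2, 0.1, -2.1]
gripper_force: 68.7
[0.05007538 0.05296082 0.05752657] [-0.04164177 -0.0377673   0.00386392  0.038604    0.03928673]
[-0.02826605 -0.01135056  0.02350463] [-0.01580997 -0.01440431  0.00345637  0.01807617  0.01847861] [0.11863441 0.12807688]
```

```bash
python3 -m crank '[[[-0.05,1,0.05],[0,0,0]],[[-0.05,1.5,0],[0,0,0]],[[-0.05,1.5,0],[0,0,0]],[[0,1.0,0],[0,0,0]],[[0,0.4,0],[0,0,0]]]' |grep -E 'tcp|force'
python3 -m crank '[[[0,0,0],[0,0,0]],[[0,0,0],[0,0,0]],[[0,0,0],[0,0,0]]]'|grep -E 'tcp|force|orient|clock'
python3 -c "
from h import *
p,d,C=shot('scene','s2')
cv2.imwrite('pics/s2c.png',cv2.resize(p[130:290,200:400],None,fx=3,fy=3)[:,:,::-1])"
```

```text
tcp_pos: [0.5877, -0.0462, 0.2134]
contact_force: [0.2, 0.9, -2.7]
gripper_force: 68.9
clock: 11.95
tcp_pos: [0.5859, -0.0458, 0.2133]
orientation: [-2.389, -2.039, 0.001]
contact_force: [-0.2, -0.0, -2.1]
gripper_force: 68.9
```

View pics/s2c.png

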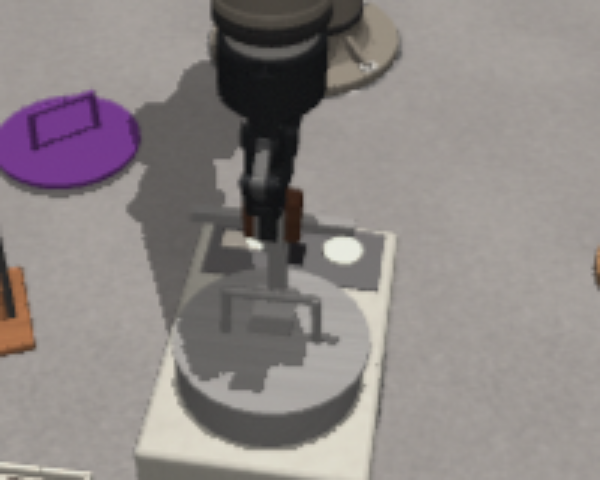

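The foot is under the bar, centred in the loop at (270,315) in the crop. I raise it slowly.

```bash
python3 -m crank '[[[0,0.1,-1],[0,0,0]],[[0,0,-0.8],[0,0,0]],[[0,0,-0.3],[0,0,0]],[[0,0,-0.3],[0,0,0]],[[0,0,0],[0,0,0]]]' |grep -E 'tcp|force'
python3 -m crank '[[[0,0,-0.3],[0,0,0]],[[0,0,-0.5],[0,0,0]],[[0,0,-0.7],[0,0,0]],[[0,0,-0.5],[0,0,0]],[[0,0,0],[0,0,0]]]'|grep -E 'tcp|force|orient|clock'
```

```text
tcp_pos: [0.5871, -0.0462, 0.2372]
contact_force: [1.2, 0.6, -7.1]
gripper_force: 68.5
clock: 13.0
tcp_pos: [0.5882, -0.046, 0.2585]
orientation: [2.389, 2.038, 0.002]
contact_force: [0.0, 0.2, -7.3]
gripper_force: 68.7
```

```bash
python3 -m crank '[[[0,0,-0.5],[0,0,0]],[[0,0,-1],[0,0,0]],[[0,0,-1.3],[0,0,0]],[[0,0,-1],[0,0,0]],[[0.2,-0.1,-0.5],[0,0,0]]]' |grep -E 'tcp|contact'
python3 -m crank '[[[0.4,-0.25,0],[0,0,0]],[[0.9,-0.5,0],[0,0,0]],[[1.3,-0.75,0],[0,0,0]],[[1.7,-1,0],[0,0,0]],[[2.1,-1.25,0],[0,0,0]]]'|grep -E 'tcp|contact'
python3 -m crank '[[[2.1,-1.25,0],[0,0,0]],[[2.1,-1.25,0],[0,0,0]],[[2.1,-1.25,0],[0,0,0]],[[2.1,-1.25,0],[0,0,0]],[[2.1,-1.25,0],[0,0,0]]]'|grep -E 'tcp|contact'
python3 -m crank '[[[2.1,-1.25,0],[0,0,0]],[[2.1,-1.25,0],[0,0,0]],[[2.1,-1.25,0],[0,0,0]],[[2.1,-1.25,0],[0,0,0]],[[2.1,-1.25,0],[0,0,0]]]'|grep -E 'tcp|contact'
python3 -m crank '[[[1.8,-1,0],[0,0,0]],[[1.4,-0.8,0],[0,0,0]],[[1,-0.6,0],[0,0,0]],[[0.5,-0.3,0],[0,0,0]],[[0.2,-0.1,0],[0,0,0]]]'|grep -E 'tcp|contact'
python3 -m crank '[[[0,0,0],[0,0,0]],[[0,0,0],[0,0,0]],[[0,0,0],[0,0,0]]]'|grep -E 'tcp|contact|clock|ori'
python3 -c "
from h import *
plan([(.4313,.353,.29,81)])"
```

```text
tcp_pos: [0.5876, -0.0442, 0.3023]
contact_force: [1.5, -0.8, -6.9]
tcp_pos: [0.5588, 0.0264, 0.2997]
contact_force: [-0.3, 0.3, -6.4]
tcp_pos: [0.5129, 0.1409, 0.2999]
contact_force: [0.5, 0.4, -7.3]
tcp_pos: [0.4675, 0.2541, 0.3]
contact_force: [0.4, -0.2, -6.9]
tcp_pos: [0.4489, 0.3055, 0.3001]
contact_force: [-0.2, 0.1, -7.1]
clock: 15.8
tcp_pos: [0.45, 0.3042, 0.3002]
orientation: [2.391, 2.037, -0.0]
contact_force: [0.2, 0.3, -7.0]
-> 0.4313 0.353 0.29 81 n 2
[[[2.26,-1.31,0.51],[0.0,0.0,-0.001]],[[2.27,-1.31,0.51],[0.0,0.0,-0.001]]]
```

```bash
python3 -m crank '[[[0.5,-0.3,0],[0,0,0]],[[1.2,-0.7,0],[0,0,0]],[[1.5,-0.9,0],[0,0,0]],[[0.9,-0.5,0],[0,0,0]],[[0.4,-0.2,0],[0,0,0]]]'|grep -E 'tcp|contact'
python3 -m crank '[[[0,0,0.5],[0,0,0]],[[0,0,1.5],[0,0,0]],[[0,0,2],[0,0,0]],[[0,0,2],[0,0,0]],[[0,0,1],[0,0,0]]]'|grep -E 'tcp|contact'
python3 -m crank '[[[0,0,0.3],[0,0,0]],[[0,0,0],[0,0,0]],[[0,0,0],[0,0,0]],[[0,0,0],[0,0,0]]]'|grep -E 'tcp|contact|clock|ori'
python3 - <<'E'
from h import *
p,d,C=shot("wrist","w7"); hsv=cv2.cvtColor(p,cv2.COLOR_RGB2HSV); Z=C[...,2]
o=monitor.get_obs(); near=np.hypot(C[...,0]-.43,C[...,1]-.353)<.12
print(np.histogram(Z[near],np.arange(0,.2,.01)))
a=np.radians(-9)
D=C-o["tcp_pos"]; X=D[...,0]*np.cos(a)+D[...,1]*np.sin(a)
m=near&(hsv[...,1]<70)&(Z>.05)&(Z<.10); P=C[m]; print("disc",m.sum(),cv2.minEnclosingCircle(P[:,:2].astype(np.float32)))
A=np.c_[P[:,:2],np.ones(len(P))]; print("plane",np.linalg.lstsq(A,P[:,2],rcond=None)[0])
E
```

```text
tcp_pos: [0.4296, 0.3557, 0.3004]
contact_force: [0.5, 0.2, -7.3]
tcp_pos: [0.4305, 0.3512, 0.2272]
contact_force: [0.1, -0.8, -6.1]
clock: 17.2
tcp_pos: [0.4314, 0.354, 0.2283]
orientation: [2.39, 2.039, 0.003]
contact_force: [0.8, 0.3, -7.8]
(array([   78,   306,     0,     0,     0,     0,     0,     0, 16150,
         117,     0,     0,     6,  1869,   117,    69,    74,    76,
          73]), array([0.  , 0.01, 0.02, 0.03, 0.04, 0.05, 0.06, 0.07, 0.08, 0.09, 0.1 ,
       0.11, 0.12, 0.13, 0.14, 0.15, 0.16, 0.17, 0.18, 0.19]))
disc 16241 ((0.43092411756515503, 0.35431522130966187), 0.0821111872792244)
plane [0.01185384 0.00208139 0.08197286]
```

View pics/w7.png

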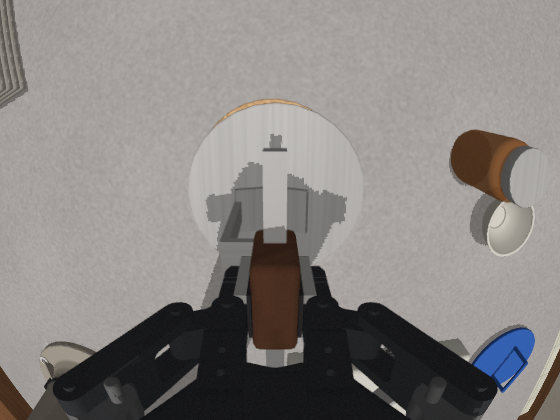

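The lid hangs level, with its disc centred at (276,185) over the trivet, within 2 mm. I lower it gently.

```bash
python3 -m crank '[[[0,0,0.5],[0,0,0]],[[0,0,1.2],[0,0,0]],[[0,0,1.2],[0,0,0]],[[0,0,0.8],[0,0,0]],[[0,0,0.4],[0,0,0]]]'|grep -E 'tcp|contact'
python3 -m crank '[[[0,0,0.3],[0,0,0]],[[0,0,0.2],[0,0,0]],[[0,0,0.2],[0,0,0]],[[0,0,0.15],[0,0,0]],[[0,0,0.15],[0,0,0]]]'|grep -E 'tcp|contact'
python3 -m crank '[[[0,0,0.1],[0,0,0]],[[0,0,0.1],[0,0,0]],[[0,0,0.1],[0,0,0]],[[0,0,0.1],[0,0,0]],[[0,0,0],[0,0,0]]]'|grep -E 'tcp|contact|clock'
```

```text
tcp_pos: [0.4302, 0.3529, 0.1846]
contact_force: [-0.7, -0.4, -6.4]
tcp_pos: [0.431, 0.3536, 0.1764]
contact_force: [-1.0, 0.3, -7.1]
clock: 18.75
tcp_pos: [0.4309, 0.3535, 0.1722]
contact_force: [0.0, 0.5, -6.3]
```

```bash
python3 -m crank '[[[0,0,0.1],[0,0,0]],[[0,0,0.1],[0,0,0]],[[0,0,0.1],[0,0,0]],[[0,0,0.1],[0,0,0]],[[0,0,0],[0,0,0]]]'|grep -E 'tcp|contact|clock'
python3 -m crank '[[[0,0,0.3],[0,0,0]],[[0,0,0.4],[0,0,0]],[[0,0,0.4],[0,0,0]],[[0,0,0],[0,0,0]],[[0,0,0],[0,0,0]]]'|grep -E 'tcp|contact|clock'
```

```text
clock: 19.25
tcp_pos: [0.431, 0.3537, 0.1684]
contact_force: [0.0, 0.7, -2.6]
clock: 19.75
tcp_pos: [0.4308, 0.3535, 0.1571]
contact_force: [-0.3, 0.9, -1.7]
```

```bash
python3 -m crank '[[[0,0,0.4],[0,0,0]],[[0,0,0.4],[0,0,0]],[[0,0,0],[0,0,0]],[[0,0,0],[0,0,0]]]'|grep -E 'tcp|contact|clock'
python3 -m crank '[[[0,-0.5,0],[0,0,0]],[[0,-1,0],[0,0,0]],[[0,-1.5,0],[0,0,0]],[[0,-1.5,0],[0,0,0]],[[0,-1.5,0],[0,0,0]]]'|grep -E 'tcp|contact'
python3 -m crank '[[[0,-0.7,0],[0,0,0]],[[0,0,0],[0,0,0]],[[0,0,0],[0,0,0]]]'|grep -E 'tcp|contact|clock|ori'
python3 - <<'E'
from h import *
p,d,C=shot("wrist","w8"); Z=C[...,2]; near=np.hypot(C[...,0]-.431,C[...,1]-.354)<.11
P=C[near&(Z>.02)&(Z<.042)]; print("disc",cv2.minEnclosingCircle(P[:,:2].astype(np.float32)),np.linalg.lstsq(np.c_[P[:,:2],np.ones(len(P))],P[:,2],rcond=None)[0],np.median(P[:,2]))
P=C[near&(Z>.065)&(Z<.085)&(C[...,0]>.41)]; print("bar",P.mean(0))
o=monitor.get_obs()["tcp_pos"]; print(o)
E
```

```text
clock: 20.15
tcp_pos: [0.4308, 0.3535, 0.1491]
contact_force: [0.3, -0.8, -2.5]
tcp_pos: [0.3697, 0.3633, 0.1494]
contact_force: [-1.3, 0.6, -2.2]
clock: 20.95
tcp_pos: [0.3651, 0.3641, 0.1494]
orientation: [2.39, 2.039, 0.001]
contact_force: [-0.1, 0.3, -2.8]
disc ((0.4302155673503876, 0.3538733720779419), 0.08212632685899734) [-0.00108004  0.00103881  0.03113618] 0.031023419006259767
bar [0.42993745 0.35790205 0.07918956]
[0.36541685 0.36393957 0.14937519]
```

The lid lies flat on the trivet, centred within 1–2 mm, and the hook is clear of it. I raise the lifter and carry it back to the rest.

```bash
python3 -m crank '[[[0,0,-1.5],[0,0,0]],[[0,0,-3.5],[0,0,0]],[[0,0,-4],[0,0,0]],[[0,0,-4],[0,0,0]],[[0,0,-2],[0,0,0]]]'|grep -E 'tcp|contact'
python3 -c "
from h import *
R=tgt(81)
plan([(.50,.05,.30,85),(.4782,-.3409,.295,104.8)],p=(.365,.364,.30),R=R)"
```

```text
tcp_pos: [0.3657, 0.3654, 0.3041]
contact_force: [1.0, 0.7, -3.0]
-> 0.5 0.05 0.3 85 n 9
[[[-3.21,2.03,0.0],[0.0,0.0,-0.008]],[[-3.23,2.0,0.0],[0.0,0.0,-0.008]],[[-3.24,1.98,0.0],[0.0,0.0,-0.008]],[[-3.26,1.95,0.0],[0.0,0.0,-0.008]],[[-3.27,1.92,0.0],[0.0,0.0,-0.008]]]
[[[-3.29,1.9,0.0],[0.0,0.0,-0.007]],[[-3.3,1.87,0.0],[0.0,0.0,-0.008]],[[-3.32,1.85,0.0],[0.0,0.0,-0.007]],[[-3.34,1.82,0.0],[0.0,0.0,-0.008]]]
-> 0.4782 -0.3409 0.295 104.8 n 10
[[[-3.91,0.12,0.05],[0.0,0.0,-0.035]],[[-3.92,-0.01,0.05],[0.0,0.0,-0.034]],[[-3.91,-0.15,0.05],[0.0,0.0,-0.035]],[[-3.9,-0.28,0.05],[0.0,0.0,-0.034]],[[-3.89,-0.42,0.05],[0.0,0.0,-0.035]]]
[[[-3.88,-0.55,0.05],[0.0,0.0,-0.034]],[[-3.86,-0.68,0.05],[0.0,0.0,-0.035]],[[-3.83,-0.82,0.05],[0.0,0.0,-0.034]],[[-3.8,-0.95,0.05],[0.0,0.0,-0.035]],[[-3.76,-1.08,0.05],[0.0,0.0,-0.034]]]
```

```bash
python3 -m crank '[[[-2,1.2,0],[0,0,-0.008]],[[-3.2,2,0],[0,0,-0.008]],[[-3.2,2,0],[0,0,-0.008]],[[-3.3,2,0],[0,0,-0.008]],[[-3.3,1.9,0],[0,0,-0.008]]]' >/dev/null
python3 -m crank '[[[-3.3,1.9,0],[0,0,-0.008]],[[-3.3,1.9,0],[0,0,-0.008]],[[-3.3,1.8,0],[0,0,-0.008]],[[-3.4,1.8,0],[0,0,-0.008]],[[-1,0.5,0],[0,0,0]]]' >/dev/null
python3 -m crank '[[[-3.9,0.1,0],[0,0,-0.035]],[[-3.9,0,0],[0,0,-0.034]],[[-3.9,-0.1,0],[0,0,-0.035]],[[-3.9,-0.3,0],[0,0,-0.034]],[[-3.9,-0.4,0],[0,0,-0.035]]]' >/dev/null
python3 -m crank '[[[-3.9,-0.5,0],[0,0,-0.034]],[[-3.9,-0.7,0],[0,0,-0.035]],[[-3,-0.6,0],[0,0,-0.034]],[[-2,-0.5,0],[0,0,-0.035]],[[0,0,0],[0,0,-0.034]]]' >/dev/null
python3 -m crank '[[[0,0,0],[0,0,0]],[[0,0,0],[0,0,0]],[[0,0,0],[0,0,0]]]'
python3 -c "
from h import *
plan([(.4782,-.3409,.295,104.8)])"
```

```text
clock: 23.8
tcp_pos: [0.4813, -0.2719, 0.2997]
orientation: [1.915, 2.49, 0.001]
contact_force: [0.0, 1.2, -1.7]
grip_width: 0.0194
gripper_force: 69.6
-> 0.4782 -0.3409 0.295 104.8 n 2
[[[-3.29,-1.04,0.23],[0.0,-0.0,0.001]],[[-3.3,-1.03,0.24],[0.001,-0.0,0.0]]]
```

```bash
python3 -m crank '[[[-2.5,-0.8,0],[0,0,0]],[[-2.5,-0.8,0],[0,0,0]],[[-1.6,-0.5,0],[0,0,0]],[[0,0,0],[0,0,0]],[[0,0,0],[0,0,0]]]' |grep tcp
python3 -m crank '[[[0,0,0],[0,0,0]],[[0,0,0],[0,0,0]]]'
python3 -c "
from h import *
plan([(.4782,-.3409,.26,104.8)])"
```

```text
tcp_pos: [0.4778, -0.3411, 0.2992]
clock: 24.5
tcp_pos: [0.478, -0.3406, 0.2994]
orientation: [-1.914, -2.491, -0.001]
contact_force: [-0.5, -0.7, -2.5]
grip_width: 0.0193
gripper_force: 69.6
-> 0.4782 -0.3409 0.26 104.8 n 1
[[[-0.04,0.01,3.94],[0.0,-0.0,0.003]]]
```

```bash
python3 -m crank '[[[0,0,2],[0,0,0]],[[0,0,3.5],[0,0,0]],[[0,0,3.5],[0,0,0]],[[0,0,2.5],[0,0,0]],[[0,0,1.5],[0,0,0]]]' |grep -E 'tcp|contact'
python3 -m crank '[[[0,0,0.6],[0,0,0]],[[0,0,0],[0,0,0]],[[0,0,0],[0,0,0]]]' |grep -E 'tcp|contact'
python3 -m crank '[[[0,0,0.6],[0,0,0]],[[0,0,0.6],[0,0,0]],[[0,0,0.6],[0,0,0]],[[0,0,0.5],[0,0,0]],[[0,0,0],[0,0,0]]]' |grep -E 'tcp|contact|clock'
```

```text
tcp_pos: [0.4768, -0.3407, 0.1673]
contact_force: [0.3, 0.2, -1.7]
tcp_pos: [0.4785, -0.3423, 0.1647]
contact_force: [0.0, -0.8, -1.7]
clock: 25.8
tcp_pos: [0.477, -0.3416, 0.1393]
contact_force: [0.7, 0.4, -3.3]
```

```bash
python3 -m crank '[[[0,0,0.3],[0,0,0]],[[0,0,0.2],[0,0,0]],[[0,0,0.1],[0,0,0]],[[0,0,0],[0,0,0]]]' |grep -E 'tcp|contact'
python3 -m crank '[[[0,0,0.1],[0,0,0]],[[0,0,0.1],[0,0,0]],[[0,0,0],[0,0,0]]]' |grep -E 'tcp|contact'
```

```text
tcp_pos: [0.4775, -0.3419, 0.1342]
contact_force: [0.0, -0.2, -2.8]
tcp_pos: [0.4775, -0.3419, 0.1322]
contact_force: [0.4, 0.9, -1.7]
```

```bash
for i in 1 2; do python3 -m crank '[[[0,0,0.08],[0,0,0]],[[0,0,0],[0,0,0]]]' |grep -E 'tcp|contact'; done
```

```text
tcp_pos: [0.4775, -0.3419, 0.1314]
contact_force: [-0.4, 0.6, -2.4]
tcp_pos: [0.4776, -0.342, 0.1313]
contact_force: [-1.9, 2.3, 3.0]
```

The crossbar is seated on the fork floors. I release, rise, and look.

```bash
python3 -m crank '[[[0,0,0],[0,0,0]],[[0,0,0],[0,0,0]],[[0,0,0],[0,0,0]],[[0,0,0],[0,0,0]],[[0,0,0],[0,0,0]]]' 6 |grep -E 'tcp|contact|grip'
python3 -m crank '[[[0,0,-1],[0,0,0]],[[0,0,-2.5],[0,0,0]],[[0,0,-3.5],[0,0,0]],[[0,0,-3.5],[0,0,0]],[[0,0,-3],[0,0,0]]]' |grep -E 'tcp|contact|grip'
python3 -m crank '[[[0,0,0],[0,0,0]],[[-4,0,-2],[0,0,0]],[[-4,0,-2],[0,0,0]],[[0,0,0],[0,0,0]],[[0,0,0],[0,0,0]]]' |grep -E 'tcp|contact|clock'
python3 -c "
from h import *
p,d,C=shot('scene','s9')
q,d2,C2=shot('top','t9')
cv2.imwrite('pics/s9c.png',np.hstack([cv2.resize(p[150:290,80:480],(600,210)),cv2.resize(p[175:265,140:230],(200,200))[:200].copy() if 0 else cv2.copyMakeBorder(cv2.resize(p[175:265,140:230],(200,200)),0,10,0,0,0)])[:,:,::-1])
c,s=np.cos(np.radians(15)),np.sin(np.radians(15))
for n,C in (('scene',C),('top',C2)):
    D=C-[.479,-.342,0]; X=D[...,0]*c+D[...,1]*s; Y=-D[...,0]*s+D[...,1]*c; Z=C[...,2]
    for a,b in ((.032,.06),(.135,.15),(.15,.175)):
        m=(Z>a)&(Z<b)&(abs(X)<.06)&(abs(Y)<(.03 if a!=.135 else .07))
        print(n,a,m.sum(),np.percentile(X[m],[2,50,98]).round(3),np.percentile(Y[m],[2,98]).round(3),np.percentile(Z[m],98).round(3))
"
```

```text
tcp_pos: [0.4776, -0.342, 0.1307]
contact_force: [-0.4, -0.5, -0.9]
grip_width: 0.0597
gripper_force: 0.0
tcp_pos: [0.4779, -0.342, 0.2685]
contact_force: [1.1, 0.4, 0.4]
grip_width: 0.0601
gripper_force: 0.0
clock: 28.4
tcp_pos: [0.4978, -0.4198, 0.3055]
contact_force: [0.2, 0.6, -1.3]
scene 0.032 189 [-0.03  -0.011  0.024] [-0.016  0.016] 0.056
scene 0.135 279 [-0.015  0.004  0.019] [-0.059  0.058] 0.149
scene 0.15 164 [-0.009  0.007  0.012] [-0.021  0.021] 0.168
top 0.032 70 [-0.029 -0.007  0.026] [-0.014  0.016] 0.052
top 0.135 110 [-0.015  0.001  0.021] [-0.059  0.059] 0.15
top 0.15 91 [-0.009  0.001  0.011] [-0.02   0.022] 0.174
```

View pics/s9c.png

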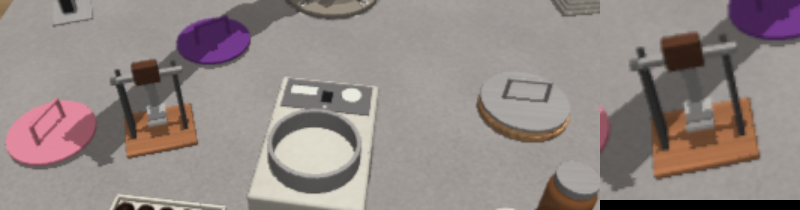

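The picture shows the lifter upright in both forks at (150,95), the lid flat on the trivet at (525,95), the pan open, and the tray and jar where they were. I hand it in.

```bash
python3 -c "
from bench import r
print(r.hand_in())"
```

```text
the job is handed in; nothing more can be done
None
```

I handed the job in at about 28 s: the power key was pressed at up to 14 N (no response light was visible, but that force meets the stated condition), the lid is flat and centred on the trivet, and the lifter is back in both forks.

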